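Roll lattice rods from a cassette into a sprung-gate rack

TASK

Take the cassette with the three rods by its handle bar, press its open end gently, without ramming it, onto the sprung pad of the rack until the pad is fully down and the gate has sunk, and tip the cassette so that the rods roll over the lowered gate, each into a groove of its own. Do not touch the rods, and do not lift or drop them in over the gate. Then let the gate come up again and stand the empty cassette upright on the worktop, without pushing the glassware and other things about.

Things in the scene. Friction and masses are not known exactly. Their poses are not given: they have to be found in the camera images.
- cassette: Loose sheet-aluminium box, 84 mm long (its x), 114 mm wide (y), about 0.25 kg plus rods. Origin: centre of its underside, z up. No top; open at its +x end (the lip); other walls 30 mm high. The floor falls 4.5 degrees from the lip to the rear wall, so the rods stay at the rear while it is carried level and roll out over the lip when it is tipped lip-down by more. A handle bar bridges it.
- cassette_grip (a point): Centre of the cassette's black handle bar, 68 mm above the cassette's underside, over its centre. The bar is 12 mm thick along cassette x (grasp it across this, from above), 24 mm tall, 108 mm long along y between two 26 mm wide uprights that end at its top. Axes as the cassette.
- cassette_lip (a point): Middle of the top edge of the cassette's lip, at (42, 0, 10) mm in the cassette's frame, axes alike. Below it a solid foot, 12 mm long in x, reaches down to the cassette's underside: this goes on the pad.
- rack: Fixed grooved rack, 164 mm long (its x), 140 mm wide, 82 mm high. Origin on the worktop, z up; +x is downhill, the way the rods roll. At its -x end the pad (x -79 to -53 mm, 104 mm wide); then the upright gate plate, 4 mm thick, centred at x = -50 mm, between guide posts 82 mm high at y = +-62 mm (x -53 to -43 mm); then the deck. Beyond x = -84 mm only worktop.
- rack_deck: The rack's grooved deck, falling 9 degrees. Origin: middle of its upper edge, at (-46, 0, 52) mm in the rack's frame; z normal to it, x down it. Four grooves along y, 17.5 mm wide, 16 mm deep, centres at x = 22.75, 47.75, 72.75, 97.75 mm. A rod in a groove is flush with the deck (centre at z = -8 mm) and later rods roll over it. Side walls 112 mm apart, 14 mm high; end stop at x = 118 mm.
- pad_top (a point): Centre of the top face of the sprung pad, 16 mm before the gate's middle plane; 53.5 mm above the worktop when up, 43.5 mm when fully down (a level cassette's lip is then 1.5 mm above the deck's edge). Axes as the rack.
- rack_pad (a joint): Travel of the sprung pad, m: 0 up, 0.010 fully down (hard stop). The spring takes 2.5 N to start, 7.5 N at full travel. A linkage sinks the gate 2.5 times as far: its top is 76.5 mm above the worktop with the pad up, blocking the rods, and 51.5 mm, flush with the deck, with the pad fully down. Both spring up when released.
- rod_1_center (a point): Centre of rod 1 (numbered from the cassette's rear wall): plain steel round-ended rod, 16 mm in diameter, 100 mm long along its own y axis, about 60 g; loose, lying across the cassette.
- rod_1: The same rod 1; origin at its centre, y along it.
- rod_2_center (a point): Centre of rod 2 (numbered from the cassette's rear wall): plain steel round-ended rod, 16 mm in diameter, 100 mm long along its own y axis, about 60 g; loose, lying across the cassette.
- rod_2: The same rod 2; origin at its centre, y along it.
- rod_3_center (a point): Centre of rod 3 (numbered from the cassette's rear wall): plain steel round-ended rod, 16 mm in diameter, 100 mm long along its own y axis, about 60 g; loose, lying across the cassette.
- rod_3: The same rod 3; origin at its centre, y along it.
- beaker_50: Bystander, leave alone: small glass beaker, 47 mm wide, 56 mm tall. Origin at the centre of its underside.
- petri_dish: Bystander, leave alone: glass dish, 58 mm wide, 14 mm tall. Origin at the centre of its underside.
- vial_1: Bystander, leave alone: sample vial with a ribbed cap, 25 mm wide, 58 mm tall. Origin at the centre of its underside.
- amber_jar: Bystander, leave alone: small amber stoppered bottle, 43 mm wide, 111 mm tall. Origin at the centre of its underside.
- suction_bulb: Bystander, leave alone: rubber suction bulb lying down, 118 mm long, 58 mm high. Origin at the centre of its underside.
- flask_d: Bystander, leave alone: empty conical flask, 78 mm wide, 150 mm tall. Origin at the centre of its underside.

How it is judged:
By the outcome, as a careful person would: the job done as asked, in the order asked, and still so for the second after the job is handed in, with the robot touching nothing.
It also fails if it takes over 48 s, if anything falls off the work surface, if the arm or the gripper's body presses on something with over 40 N, if the wrist force passes 120 N, or if a joint passes its speed limit or range.

ROBOT

A 7-joint arm with a two-finger parallel gripper is mounted at the origin on a cart in front of the work surface, level with it; the furniture and walls round the work are solid. World frame = base frame: x ahead of the robot, y to its left, z up, the work surface at z = 0. Lengths are in m, angles in rad, forces in N, time in s.
With the tool pointing down it reaches from about 0.4 to 0.875 m from the base axis. Payload 6.5 kg.
Tool frame: the origin (TCP) lies at the very end of the fingers, on their centre line; the grasp point (between the pads) lies 19 mm behind it; z points along the fingers, y is the line along which they close (so a half turn about z gives the same grasp; the last joint's range is limited). The gripper opens to 85 mm and grips with 20 to 120 N. Pads are 22 mm wide; open, the fingers measure 114 mm over their backs; the gripper's body (76 mm by 85 mm) begins 54 mm behind the grasp point. The pads swing forward as they close: fully open they stand 13 mm farther back than shut.
Start: joints at [-1.171, 0.536, -0.004, 1.538, 0.003, 1.067, -0.071], TCP at [0.292, 0.581, 0.231] pointing down, gripper open.
Joint ranges: [-2.7, 2.7], [-0.37, 2.16], [-1.27, 1.26], [0.24, 2.4], [-1.31, 4.45], [0.19, 1.91], [-2.76, 2.76]. Speed limits (rad/s): [2.39, 2.39, 3.14, 3.14, 3.14, 3.14, 3.14].

INTERFACE

Orientations are given as [roll, pitch, yaw] about the fixed x, y, z axes, in that order (R = Rz(yaw) Ry(pitch) Rx(roll)).
In Python, from station import status, read_camera, camera_model, workorder gives the robot as it stands.
- The arm moves only by the tool servo_tool, never from a script. Its argument "series" is a list that holds one entry, the list of rows, each a list of 7 numbers: the turn, a rotation vector about the tool's x, y, z as a fraction of full scale, then the shift along the tool's x, y, z as a fraction of full scale, then the opening, from -1 (shut) to 1 (fully open), so that 0 is half open. In form: [[[rx, ry, rz, x, y, z, gripper], ...]]. A call has 1 to 20 rows; each row shifts and turns the commanded pose from where the row before left it, along the tool's axes as they then stand; what a row does not reach is not made up. Full scale, the value 1, is 300 mm for a shift and 4 degrees for a turn. A row lasts 1/12 s, in which the tool goes at most 41.7 mm and 7.16 degrees, less where a joint would pass 70% of its speed; a pose out of reach is approached as far as the arm can. A call with a number of a shift or a turn outside -1 to 1 is refused whole. A call with a gripper value outside its range is refused whole. The fingers move at their own pace and stop on an object; "force" is the grip in N (left out, the last holds). Time passes only in rows, so rows that do not move let the fingers close. It gives the time, the measured TCP pose, the force, the opening and the grip force at its end, in the units of the state.
- status.get_obs(): the state, without advancing time (a new reading comes with each control period).
- read_camera(name): name is "scene" or "top" or "wrist"; returns (picture, depth): 400x640x3 uint8, blue, green, red; 400x640 float32, m along the optical axis (not along the pixel's ray), 0 where there is no reading.
- camera_model(name): a dict with "fovy" (degrees; the focal length in pixels is half the picture's height over the tangent of half this angle, whatever the lens; pixels are square), "cx", "cy" (the principal point, pixels), "k1" (the pictures are not rectified: a ray, as slopes to the right and down, at radius r is drawn at 1 + k1 r^2 times it, then the intrinsics apply), "R" (3x3) and "t" (3): a world point X has camera coordinates R X + t; the wrist camera has in their place "mount" (4x4, takes a point from camera to tool coordinates, whose origin is the TCP and whose axes are the flange's). Camera axes: x right, y down, z forward; pixel columns grow to the right and rows downward; lengths in m; the calibration is good to about 2 mm. A picture is of the moment at which its call begins: read the wrist's pose just before it. camera_model takes no time and is no camera call.
- workorder.job_done(): hands the job in; it is judged then, once.
The state is a dict: "time_s": time; "joints": joint angles; "joint_vel": joint speeds; "joint_torque": joint torques, N m; "tool_pos": TCP position; "ee_rot": TCP orientation; "ft_force": force on the tool from outside, world axes, zero at the start; "wrist_torque": the same for the moment, N m; "width": finger opening in m; "gripper_force": force on a finger pad.
Only numpy, scipy, OpenCV 4.12 (cv2) and the standard library are available. Lean on these libraries where they do the work, as an engineer would, in place of code of your own. Each camera call takes 0.05 s, during which the arm holds its last target. There are 200 camera calls.

## Working session

There is one attempt and no reset: what is moved stays moved. The work goes in short steps, Python scripts to look and compute and a tool call to move; the robot and the scene stay as the last step left them, time stands still between calls to the robot, and variables do not carry over. Pictures are saved under pics/ and viewed, at most 10 in all, crops included, and the job is handed in when it is done.

Besides the shell and the picture viewer there is one more tool, called after "Emit:" as name(argument=value, ...), one argument or row to a line, values as JSON. servo_tool: Moves the arm, as the interface text tells. Shift numbers are shares of 300 mm and turn numbers shares of 4 degrees, none past 1 either way. Its arguments: {"type":"object","properties":{"series":{"type":"array"},"force":{"type":"number"}},"required":["series"]}

```bash
mkdir -p pics; ls
cat > h.py <<'E'
import numpy as np, cv2
from station import status, read_camera, camera_model, workorder
from scipy.spatial.transform import Rotation as Ro
def snap(n):
    o=status.get_obs(); p,d=read_camera(n); m=camera_model(n)
    if 'R' in m: R,t=np.array(m['R']),np.array(m['t'])
    else:
        M=np.array(m['mount']); T=np.eye(4); T[:3,:3]=Ro.from_euler('xyz',o['ee_rot']).as_matrix(); T[:3,3]=o['tool_pos']
        W=np.linalg.inv(T@M); R,t=W[:3,:3],W[:3,3]
    f=200/np.tan(np.radians(m['fovy'])/2)
    return dict(p=p,d=d,R=R,t=t,f=f,m=m)
def slopes(c,uv):
    m=c['m']; q=(np.atleast_2d(uv).astype(float)-[m['cx'],m['cy']])/c['f']; s=q.copy()
    for _ in range(10): s=q/(1+m['k1']*(s**2).sum(1,keepdims=True))
    return s
def plane(c,uv,z):
    s=slopes(c,uv); r=np.c_[s,np.ones(len(s))]@c['R']; o=-c['R'].T@c['t']
    return o+r*((z-o[2])/r[:,2])[:,None]
def cloud(c):
    v,u=np.mgrid[:400,:640]; s=slopes(c,np.c_[u.ravel(),v.ravel()]); d=c['d'].ravel()[:,None]
    return ((np.c_[s,np.ones(len(s))]*d-c['t'])@c['R']).reshape(400,640,3)
E
python3 - <<'E'
from h import *
print(status.get_obs())
for n in('top','scene'):
    c=snap(n); cv2.imwrite(f'pics/{n}0.png',c['p']); print(n,c['R'],-c['R'].T@c['t'],c['f'],c['m']['k1'])
E
```

```text
pics
{'time_s': 0.0, 'joints': array([-1.17117058,  0.53719357, -0.004445  ,  1.53889805,  0.00261266,
        1.06732821, -0.07118169]), 'joint_vel': array([-0.00062369,  0.00058944,  0.00188358, -0.00124258, -0.0001933 ,
       -0.0008466 , -0.00118883]), 'joint_torque': array([-1.37228672e-04, -5.83413684e+01,  1.04813073e+00, -2.59107721e+01,
        1.23269088e-02,  9.48675501e-03,  3.06517700e-05]), 'tool_pos': array([0.29167614, 0.58014463, 0.23038558]), 'ee_rot': array([-3.13977668e+00,  1.41059052e-04,  2.67586895e+00]), 'ft_force': array([-0.0613402 , -0.87988616, -0.11135573]), 'wrist_torque': array([-0.01818946, -0.01561285, -0.0453637 ]), 'gripper_force': 0.0, 'width': 0.08586621931128313}
top [[ 0.01695659 -0.99952347  0.02579372]
 [-0.99816576 -0.01842177 -0.05766932]
 [ 0.05811701 -0.02476854 -0.99800247]] [0.48813985 0.28007072 1.1583237 ] 418.873386058128 -0.021009366614181284
scene [[-0.78722284 -0.6164878  -0.01493324]
 [-0.22950793  0.3153742  -0.92079597]
 [ 0.57236904 -0.72144432 -0.38975861]] [-0.29343886  1.3186691   0.66301935] 508.0077669976173 -0.16829199285404245
```

View pics/top0.png

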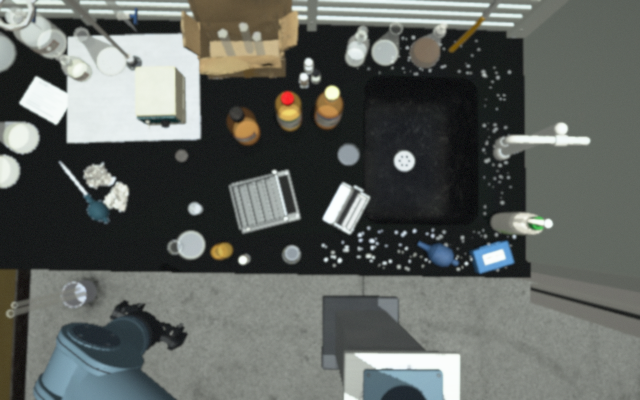

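View pics/scene0.png

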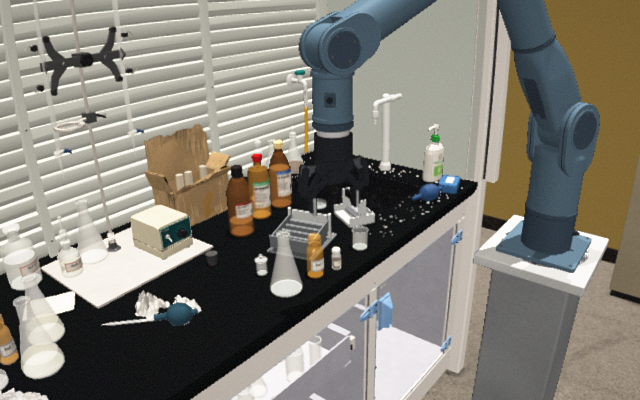

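Run:
```python
from h import *
c=snap('top'); p=c['p']
im=cv2.resize(p[155:275,215:375],None,fx=5,fy=5,interpolation=cv2.INTER_CUBIC); cv2.imwrite('pics/z.png',im)
P=cloud(c)
for v,u in((190,347),(205,346),(215,335),(195,250),(200,265),(195,287),(200,294),(155,348),(210,195),(252,291),(251,222),(243,190)): print(u,v,P[v,u].round(3))
```

```text
347 190 [0.595 0.161 0.008]
346 205 [0.55  0.17  0.077]
335 215 [0.526 0.193 0.008]
250 195 [0.575 0.425 0.024]
265 200 [0.562 0.384 0.026]
287 195 [0.575 0.324 0.052]
294 200 [0.565 0.306 0.004]
348 155 [0.694 0.158 0.   ]
195 210 [0.531 0.567 0.045]
291 252 [0.422 0.312 0.002]
222 251 [0.428 0.48  0.109]
190 243 [0.445 0.566 0.087]
```

View pics/z.png

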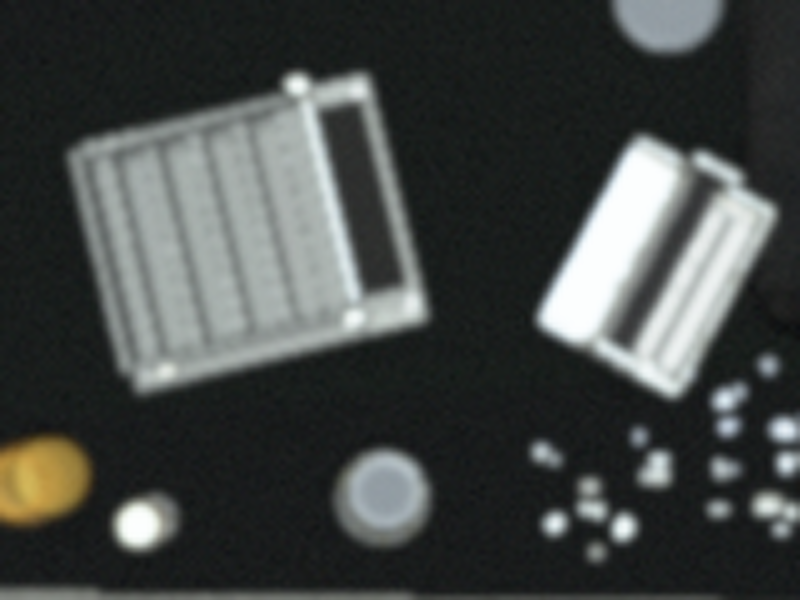

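Run:
```python
from h import *
c=snap('top'); P=cloud(c)
def reg(u0,u1,v0,v1,z0,z1):
    Q=P[v0:v1,u0:u1].reshape(-1,3); return Q[(Q[:,2]>z0)&(Q[:,2]<z1)]
Q=reg(320,375,175,240,.07,.09)
r=cv2.minAreaRect((Q[:,:2]*1000).astype(np.float32)); print('bar',len(Q),r,Q.mean(0))
Q=reg(320,375,175,240,.006,.09); r=cv2.minAreaRect((Q[:,:2]*1000).astype(np.float32)); print('cass',r)
Q=reg(225,305,165,240,.012,.09); r=cv2.minAreaRect((Q[:,:2]*1000).astype(np.float32)); print('rack',r)
a=plane(c,[[274.4,171.8],[285.8,218.4]],.082); print(a,np.linalg.norm(a[0]-a[1])); d=a[0]-a[1]; print('rack x dir deg',np.degrees(np.arctan2(d[1],d[0]))+90)
Z=lambda l:np.array(l)/5+[215,155]
print(plane(c,Z([[715,160],[600,345]]),.08))
# bystanders
for n,uv,z in(('bk',[385,495],.056),('vial',[140,525],.058),('amb',[45,470],.111),('petri?',[668,10],.014)): print(n,plane(c,Z([uv]),z))
```

```text
bar 226 ((546.4450073242188, 166.20208740234375), (25.567331314086914, 114.15339660644531), 62.18274688720703) [0.5465482  0.16598609 0.07844158]
cass ((564.432373046875, 189.43255615234375), (142.85726928710938, 126.57209014892578), 62.49586486816406)
rack ((561.5305786132812, 389.2794189453125), (131.99325561523438, 157.1835174560547), 15.1322021484375)
[[0.63191326 0.35663209 0.082     ]
 [0.51224316 0.32474127 0.082     ]] 0.1238465052752595
rack x dir deg 104.92193586947607
[[0.59695062 0.1395834  0.08      ]
 [0.50009325 0.19798083 0.08      ]]
bk [[0.42001313 0.30770341 0.056     ]]
vial [[0.40256137 0.43478766 0.058     ]]
amb [[0.43304497 0.47500993 0.111     ]]
petri? [[0.68630872 0.15791204 0.014     ]]
```

Emit:
servo_tool(
  series=[
    [[0,0,0,-0.05,-0.03,0,1],[0,0,0,-0.0986,-0.0607,0,1],[0,0,0,-0.0986,-0.0607,0,1],[0,0,0,-0.0986,-0.0607,0,1],[0,0,0,-0.0986,-0.0607,0,1],[0,0,0,-0.0986,-0.0607,0,1],[0,0,0,-0.0986,-0.0607,0,1],[0,0,0,-0.0986,-0.0607,0,1],[0,0,0,-0.0986,-0.0607,0,1],[0,0,0,-0.0986,-0.0607,0,1],[0,0,0,-0.0986,-0.0607,0,1],[0,0,0,-0.0986,-0.0607,0,1],[0,0,0,-0.0986,-0.0607,0,1],[0,0,0,-0.0986,-0.0607,0,1],[0,0,0,-0.05,-0.03,0,1],[0,0,0,0,0,0,1],[0,0,0,0,0,0,1]],
  ],
  force=80,
)

```text
time_s: 1.62
tool_pos: [0.5482, 0.166, 0.2311]
ee_rot: [-3.141, -0.0, 2.673]
ft_force: [-0.3, 0.8, -0.6]
width: 0.0852
gripper_force: 0.0
```

Run:
```python
from h import *
o=status.get_obs(); print(o['time_s'],o['tool_pos'],np.degrees(o['ee_rot']),o['joints'].round(2))
c=snap('wrist'); cv2.imwrite('pics/w1.png',c['p']); np.savez('w1.npz',p=c['p'],d=c['d'],R=c['R'],t=c['t'],f=c['f']); P=cloud(c); np.save('w1P.npy',P)
ok=c['d']>0
S=ok&(abs(P[...,0]-.547)<.075)&(abs(P[...,1]-.17)<.075)
for z0,z1 in((.072,.086),(.022,.036)):
    Q=P[S&(P[...,2]>z0)&(P[...,2]<z1)]
    if len(Q)>20: print(z0,len(Q),cv2.minAreaRect((Q[:,:2]*1000).astype(np.float32)),Q.mean(0))
```

```text
1.6167 [0.54816497 0.16595854 0.23111989] [-1.79981644e+02 -9.84570750e-03  1.53174094e+02] [-0.47  0.41  0.13  1.75 -0.06  0.99  0.78]
0.072 1762 ((544.5676879882812, 163.67047119140625), (25.43207550048828, 114.01982116699219), 62.726966857910156) [0.54209857 0.16491161 0.07981298]
0.022 1076 ((543.6051025390625, 163.72213745117188), (83.7815933227539, 115.62690734863281), 62.45973587036133) [0.54082254 0.14838835 0.0281718 ]
```

View pics/w1.png

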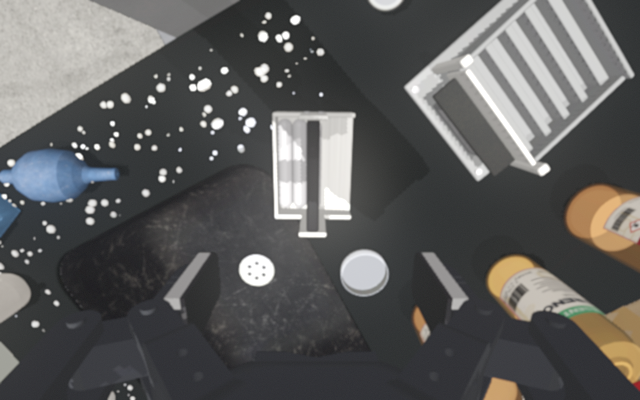

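Run:
```python
from h import *
P=np.load('w1P.npy'); w=np.load('w1.npz'); m=camera_model('wrist')
c=dict(f=w['f'],R=w['R'],t=w['t'],m=m)
v,u=np.mgrid[:400,:640]
g=cv2.cvtColor(w['p'],cv2.COLOR_BGR2GRAY)
M=(P[...,2]>.079)&(P[...,2]<.086)&(u>400)&(v<200)&(w['d']>0)
n,l,s,ce=cv2.connectedComponentsWithStats(M.astype(np.uint8))
for i in range(1,n):
    if s[i][4]>8: print(ce[i],s[i],plane(c,[ce[i]],.082)); Q=P[l==i]; print(Q.min(0),Q.max(0))
# gate top 76.5 & pad top
for z0,z1 in((.072,.079),(.050,.057)):
    M=(P[...,2]>z0)&(P[...,2]<z1)&(u>400)&(u<560)&(v>55)&(v<185)
    Q=P[M]; 
    if len(Q)>9: print(z0,len(Q),cv2.minAreaRect((Q[:,:2]*1000).astype(np.float32)))
```

```text
[465.46218487  61.37815126] [460  55  13  14 119] [[0.51216961 0.32347936 0.082     ]]
[0.50783453 0.31931443 0.07904123] [0.51715483 0.32919618 0.08378931]
[542.1010101  169.62626263] [535 164  14  12  99] [[0.63125182 0.35582085 0.082     ]]
[0.62718142 0.35103719 0.07911048] [0.63608859 0.36188749 0.08324134]
0.072 828 ((571.1669921875, 339.81915283203125), (129.66429138183594, 9.953344345092773), 15.000692367553711)
0.05 4020 ((577.4606323242188, 334.8065185546875), (130.86383056640625, 71.41207885742188), 31.132095336914062)
```

Emit:
servo_tool(
  series=[
    [[0,0,0.15,0.0075,-0.0127,0.06,1],[0,0,0,0,0,0.1,1],[0,0,0,0,0,0.12,1],[0,0,0,0,0,0.12,1],[0,0,0,0,0,0.1,1],[0,0,0,0,0,0.06,1],[0,0,0,0,0,0.04,1],[0,0,0,0,0,0,1]],
  ],
  force=80,
)

```text
time_s: 2.33
tool_pos: [0.5419, 0.1657, 0.049]
ee_rot: [-3.139, -0.003, 2.668]
ft_force: [-1.3, -1.5, -0.1]
width: 0.0856
gripper_force: 0.0
```

Emit:
servo_tool(
  series=[
    [[0,0,0,-0.008,0,0,0],[0,0,0,0,0,0,-0.6],[0,0,0,0,0,0,-1],[0,0,0,0,0,0,-1],[0,0,0,0,0,0,-1],[0,0,0,0,0,0,-1],[0,0,0,0,0,0,-1],[0,0,0,0,0,0,-1],[0,0,0,0,0,0,-1]],
  ],
  force=80,
)

```text
time_s: 3.08
tool_pos: [0.5465, 0.1634, 0.052]
ee_rot: [3.141, 0.0, 2.665]
ft_force: [-2.5, -1.3, 6.0]
width: 0.0109
gripper_force: 78.5
```

Emit:
servo_tool(
  series=[
    [[0,0,0,0,0,-0.01,-1],[0,0,0,0,0,-0.03,-1],[0,0,0,0,0,-0.05,-1],[0,0,0,0,0,-0.06,-1],[0,0,0,0,0,-0.06,-1],[0,0,0,0,0,-0.05,-1],[0,0,0,0,0,-0.03,-1],[0,0,0,0,0,-0.01,-1],[0,0,0,0,0,0,-1],[0,0,0,0,0,0,-1]],
  ],
)

```text
time_s: 3.92
tool_pos: [0.5457, 0.1633, 0.1406]
ee_rot: [-3.141, -0.001, 2.665]
ft_force: [-0.4, 0.8, -4.3]
width: 0.0111
gripper_force: 78.2
```

Run:
```python
from h import *
o=status.get_obs(); print(o['time_s'],o['tool_pos'],np.degrees(o['ee_rot']),o['ft_force'],o['width'])
c=snap('wrist'); P=cloud(c); z=o['tool_pos'][2]-.05
T=Ro.from_euler('xyz',o['ee_rot']).as_matrix()
L=(P-o['tool_pos'])@T   # tool coords
v,u=np.mgrid[:400,:640]
S=(c['d']>0)&(abs(L[...,0])<.075)&(abs(L[...,1])<.06)
for a,b in((-.045,-.02),(.01,.03)):
    Q=L[S&(L[...,2]>a)&(L[...,2]<b)]
    print(a,len(Q)); 
    if len(Q)>20: print(cv2.minAreaRect((Q[:,:2]*1000).astype(np.float32)),np.percentile(Q,[3,50,97],axis=0).round(4))
cv2.imwrite('pics/w2.png',c['p'])
```

```text
3.9167 [0.54570625 0.16333528 0.14063322] [-1.79947564e+02 -4.81439390e-02  1.52718998e+02] [-0.36978381  0.78081239 -4.333498  ] 0.01110969049769372
-0.045 9578
((13.537139892578125, 0.31497955322265625), (92.09475708007812, 59.695709228515625), 23.3252010345459) [[-0.0275 -0.0154 -0.0435]
 [ 0.0117 -0.0004 -0.0283]
 [ 0.0582  0.0149 -0.0232]]
0.01 3013
((3.9609603881835938, -0.7563934326171875), (112.85114288330078, 84.21419525146484), 0.420474112033844) [[-0.0313 -0.042   0.0124]
 [ 0.0428 -0.0342  0.0222]
 [ 0.059   0.036   0.0299]]
```

View pics/w2.png

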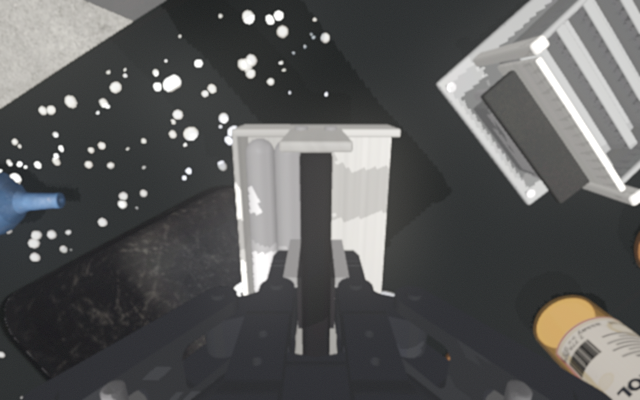

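Run:
```python
from h import *
c=snap('wrist'); v,u=np.mgrid[:400,:640]
for P in (cloud(c),np.load('w1P.npy')):
    a=np.radians(105.2); X=np.array([np.cos(a),np.sin(a)]); Y=np.array([-X[1],X[0]])
    o=np.array([.5717,.3397])+.048*X
    q=P[...,:2]-o; r=np.stack([q@X,q@Y,P[...,2]],-1)*1000
    for y0,y1 in((-72,-67),(-66,-58),(-56,-53),(-50,-40),(-10,10),(40,50),(53,56),(58,66),(67,72)):
        s=''
        for x in range(-92,-36,4):
            M=(r[...,1]>y0)&(r[...,1]<y1)&(abs(r[...,0]-x)<2); s+=f'{x}:{np.median(r[M][:,2]) if M.sum()>2 else np.nan:.0f} '
        print(y0,s)
```

```text
-72 -92:0 -88:0 -84:0 -80:6 -76:6 -72:6 -68:6 -64:6 -60:nan -56:nan -52:nan -48:nan -44:nan -40:nan 
-66 -92:0 -88:0 -84:0 -80:7 -76:7 -72:6 -68:6 -64:6 -60:nan -56:nan -52:66 -48:78 -44:77 -40:65 
-56 -92:0 -88:-0 -84:0 -80:6 -76:6 -72:6 -68:6 -64:6 -60:nan -56:nan -52:64 -48:77 -44:nan -40:nan 
-50 -92:0 -88:0 -84:1 -80:6 -76:52 -72:53 -68:53 -64:54 -60:54 -56:54 -52:65 -48:77 -44:nan -40:nan 
-10 -92:0 -88:0 -84:1 -80:7 -76:53 -72:28 -68:54 -64:54 -60:54 -56:54 -52:65 -48:77 -44:nan -40:nan 
40 -92:0 -88:0 -84:1 -80:7 -76:52 -72:53 -68:23 -64:53 -60:53 -56:53 -52:61 -48:75 -44:6 -40:6 
53 -92:0 -88:0 -84:1 -80:6 -76:6 -72:6 -68:6 -64:6 -60:6 -56:6 -52:50 -48:47 -44:49 -40:nan 
58 -92:0 -88:0 -84:1 -80:6 -76:7 -72:6 -68:6 -64:6 -60:6 -56:6 -52:54 -48:68 -44:72 -40:6 
67 -92:0 -88:0 -84:1 -80:2 -76:2 -72:1 -68:1 -64:1 -60:1 -56:1 -52:3 -48:2 -44:2 -40:2 
-72 -92:-0 -88:-0 -84:1 -80:6 -76:6 -72:6 -68:6 -64:nan -60:nan -56:nan -52:nan -48:nan -44:nan -40:nan 
-66 -92:0 -88:0 -84:0 -80:6 -76:7 -72:6 -68:6 -64:nan -60:nan -56:nan -52:66 -48:79 -44:80 -40:65 
-56 -92:0 -88:0 -84:1 -80:6 -76:6 -72:6 -68:7 -64:nan -60:nan -56:nan -52:63 -48:77 -44:nan -40:nan 
-50 -92:-0 -88:0 -84:3 -80:6 -76:53 -72:53 -68:53 -64:54 -60:54 -56:54 -52:64 -48:76 -44:nan -40:nan 
-10 -92:0 -88:0 -84:2 -80:7 -76:53 -72:28 -68:54 -64:54 -60:54 -56:54 -52:65 -48:76 -44:nan -40:nan 
40 -92:0 -88:0 -84:1 -80:7 -76:53 -72:53 -68:53 -64:53 -60:53 -56:53 -52:59 -48:7 -44:6 -40:51 
53 -92:0 -88:-0 -84:1 -80:7 -76:7 -72:6 -68:6 -64:7 -60:6 -56:6 -52:43 -48:46 -44:25 -40:nan 
58 -92:1 -88:0 -84:1 -80:6 -76:7 -72:6 -68:6 -64:6 -60:6 -56:6 -52:52 -48:72 -44:75 -40:6 
67 -92:0 -88:0 -84:0 -80:1 -76:1 -72:1 -68:4 -64:3 -60:3 -56:5 -52:5 -48:4 -44:1 -40:2
```

Emit:
servo_tool(
  series=[
    [[0,0,-0.4,0,0,0,-1],[0,0,-0.8,0,0,0,-1],[0,0,-1,0,0,0,-1],[0,0,-1,0,0,0,-1],[0,0,-1,0,0,0,-1],[0,0,-1,0,0,0,-1],[0,0,-1,0,0,0,-1],[0,0,-1,0,0,0,-1],[0,0,-1,0,0,0,-1],[0,0,-1,0,0,0,-1],[0,0,-0.8,0,0,0,-1],[0,0,-0.45,0,0,0,-1],[0,0,-0.2,0,0,0,-1],[0,0,0,0,0,0,-1]],
  ],
)

```text
time_s: 5.18
tool_pos: [0.5461, 0.1632, 0.1408]
ee_rot: [-3.142, -0.001, -2.874]
ft_force: [-0.4, 0.1, -4.9]
width: 0.0108
gripper_force: 78.2
```

Emit:
servo_tool(
  series=[
    [[0,0,0,-0.005,0.0074,0,-1],[0,0,0,-0.01,0.0149,0,-1],[0,0,0,-0.015,0.0223,0,-1],[0,0,0,-0.0189,0.0282,0,-1],[0,0,0,-0.0189,0.0282,0,-1],[0,0,0,-0.0189,0.0282,0,-1],[0,0,0,-0.0189,0.0282,0,-1],[0,0,0,-0.0189,0.0282,0,-1],[0,0,0,-0.0189,0.0282,0,-1],[0,0,0,-0.0189,0.0282,0,-1],[0,0,0,-0.0189,0.0282,0,-1],[0,0,0,-0.0189,0.0282,0,-1],[0,0,0,-0.0189,0.0282,0,-1],[0,0,0,-0.015,0.0223,0,-1],[0,0,0,-0.01,0.0149,0,-1],[0,0,0,-0.005,0.0074,0,-1],[0,0,0,0,0,0,-1],[0,0,0,0,0,0,-1]],
  ],
)

```text
time_s: 6.68
tool_pos: [0.5889, 0.2901, 0.1412]
ee_rot: [-3.141, -0.0, -2.875]
ft_force: [1.3, -1.2, -4.1]
width: 0.0105
gripper_force: 78.2
```

```bash
cat > look.py <<'E'
from h import *
import sys
o=status.get_obs(); print(o['time_s'],o['tool_pos'].round(4),np.degrees(o['ee_rot']).round(2),o['ft_force'].round(1),o['width'],o['joints'].round(2))
c=snap('wrist'); P=cloud(c); np.save('P.npy',P); cv2.imwrite(sys.argv[1],c['p'])
E
python3 look.py pics/w3.png
```

```text
6.6833 [0.5889 0.2901 0.1412] [-1.7997e+02 -2.0000e-02 -1.6470e+02] [ 1.3 -1.2 -4.1] 0.010457892136537108 [-0.48  0.65 -0.07  1.58  0.05  0.91  1.27]
```

View pics/w3.png

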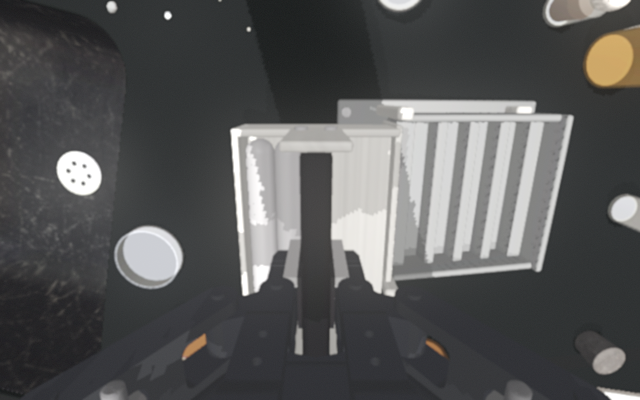

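Run:
```python
from h import *
P=np.load('P.npy'); o=status.get_obs(); T=Ro.from_euler('xyz',o['ee_rot']).as_matrix()
L=(P-o['tool_pos'])@T*1000; z=P[...,2]*1000
v,u=np.mgrid[:400,:640]
def s(n,M): Q=L[M]; print(n,len(Q),np.percentile(Q,[2,50,98],axis=0).round(1).tolist() if len(Q) else '')
s('posts',(z>78)&(z<84)&(u>385)&(u<430)&(v<300))
s('gate',(z>72)&(z<78.5)&(u>385)&(u<430)&(v>120)&(v<280))
s('lip',(z>92)&(z<106)&(u>340)&(u<410)&(v>140)&(v<260))
s('wall',(z>106)&(z<125)&(u>225)&(u<410)&(v>115)&(v<136))
s('barTop',(z>150)&(u>225)&(u<410)&(v>130)&(v<250))
Q=L[(z>10)&(z<84)&(u>395)&(u<600)&(v<290)]; print(cv2.minAreaRect(Q[:,:2].astype(np.float32)))
```

```text
posts 331 [[-59.1, 48.9, 57.9], [62.9, 52.8, 59.4], [68.2, 58.3, 63.1]]
gate 1059 [[-47.0, 49.5, 63.4], [7.7, 51.1, 64.7], [55.5, 53.5, 68.6]]
lip 5154 [[-20.4, 15.4, 41.2], [17.3, 29.2, 42.9], [48.8, 41.3, 44.6]]
wall 1168 [[55.4, -40.4, 20.3], [57.9, -0.3, 22.1], [59.0, 40.2, 34.1]]
barTop 4564 [[11.1, -11.0, -29.8], [43.8, 0.2, -27.9], [58.9, 11.0, -11.0]]
((43.584007263183594, 138.14251708984375), (179.01019287109375, 203.84274291992188), 89.63947296142578)
```

Emit:
servo_tool(
  series=[
    [[0,0,0,0,0,0.008,-1],[0,0,0,0,0,0.015,-1],[0,0,0,0,0,0.02,-1],[0,0,0,0,0,0.02,-1],[0,0,0,0,0,0.015,-1],[0,0,0,0,0,0.012,-1],[0,0,0,0,0,0.007,-1],[0,0,0,0,0,0.004,-1],[0,0,0,0,0,0.003,-1],[0,0,0,0,0,0.003,-1],[0,0,0,0,0,0.003,-1],[0,0,0,0,0,0.003,-1],[0,0,0,0,0,0.003,-1],[0,0,0,0,0,0.003,-1],[0,0,0,0,0,0.003,-1],[0,0,0,0,0,0.003,-1],[0,0,0,0,0,0,-1]],
  ],
  force=110,
)

```text
time_s: 8.15
tool_pos: [0.589, 0.2906, 0.1038]
ee_rot: [-3.142, 0.0, -2.874]
ft_force: [-0.6, -0.5, -2.6]
width: 0.0099
gripper_force: 107.6
```

Emit:
servo_tool(
  series=[
    [[0,0,0,0,0,0.003,-1],[0,0,0,0,0,0.003,-1],[0,0,0,0,0,0.003,-1],[0,0,0,0,0,0.003,-1],[0,0,0,0,0,0.003,-1],[0,0,0,0,0,0.003,-1],[0,0,0,0,0,0.003,-1],[0,0,0,0,0,0,-1],[0,0,0,0,0,0,-1]],
  ],
)

```text
time_s: 8.9
tool_pos: [0.5891, 0.2906, 0.0976]
ee_rot: [-3.142, 0.0, -2.874]
ft_force: [-0.8, -1.2, 1.1]
width: 0.01
gripper_force: 108.0
```

Emit:
servo_tool(
  series=[
    [[0,0,0,0,0,0.002,-1],[0,0,0,0,0,0.002,-1],[0,0,0,0,0,0.002,-1],[0,0,0,0,0,0.002,-1],[0,0,0,0,0,0,-1],[0,0,0,0,0,0,-1]],
  ],
)

```text
time_s: 9.4
tool_pos: [0.5892, 0.2905, 0.0955]
ee_rot: [-3.141, 0.0, -2.874]
ft_force: [-1.8, -1.3, 4.5]
width: 0.0104
gripper_force: 108.8
```

Emit:
servo_tool(
  series=[
    [[0,0,0,0,0,0.002,-1],[0,0,0,0,0,0.002,-1],[0,0,0,0,0,0,-1],[0,0,0,0,0,0,-1]],
  ],
)

```text
time_s: 9.73
tool_pos: [0.5894, 0.2904, 0.0954]
ee_rot: [-3.141, 0.001, -2.875]
ft_force: [-4.0, -4.9, 12.5]
width: 0.0106
gripper_force: 109.9
```

```bash
python3 look.py pics/w4.png
python3 - <<'E'
from h import *
P=np.load('P.npy'); z=P[...,2]*1000; o=status.get_obs(); T=Ro.from_euler('xyz',o['ee_rot']).as_matrix()
L=(P-o['tool_pos'])@T*1000; v,u=np.mgrid[:400,:640]
for y in range(40,62,2):
    M=(abs(L[...,1]-y)<1)&(L[...,0]>-20)&(L[...,0]<45); print(y,M.sum(),np.median(z[M]).round(1))
E
```

```text
9.7333 [0.5894 0.2904 0.0954] [-1.7999e+02  4.0000e-02 -1.6470e+02] [-4.  -4.9 12.5] 0.010569450446481138 [-0.48  0.71 -0.06  1.61  0.06  0.83  1.27]
40 1535 167.9
42 1318 172.8
44 1208 175.4
46 974 167.4
48 813 172.6
50 1391 51.6
52 825 171.7
54 792 173.9
56 806 53.2
58 616 52.8
60 469 51.8
```

Emit:
servo_tool(
  series=[
    [[0.125,0,0,0,0.0015,-0.0012,-1],[0.125,0,0,0,0.0015,-0.0012,-1],[0.125,0,0,0,0.0015,-0.0012,-1],[0.125,0,0,0,0.0015,-0.0012,-1],[0.125,0,0,0,0.0015,-0.0012,-1],[0.125,0,0,0,0.0015,-0.0012,-1],[0.125,0,0,0,0.0015,-0.0012,-1],[0.125,0,0,0,0.0015,-0.0012,-1],[0,0,0,0,0,0,-1]],
  ],
)

```text
time_s: 10.53
tool_pos: [0.5884, 0.2941, 0.0981]
ee_rot: [-3.071, 0.001, -2.874]
ft_force: [-3.7, -5.3, 10.8]
width: 0.0104
gripper_force: 109.7
```

Emit:
servo_tool(
  series=[
    [[0.125,0,0,0,0.0015,-0.0012,-1],[0.125,0,0,0,0.0015,-0.0012,-1],[0.125,0,0,0,0.0015,-0.0012,-1],[0.125,0,0,0,0.0015,-0.0012,-1],[0.125,0,0,0,0.0015,-0.0012,-1],[0.125,0,0,0,0.0015,-0.0012,-1],[0.125,0,0,0,0.0015,-0.0012,-1],[0.125,0,0,0,0.0015,-0.0012,-1],[0.125,0,0,0,0.0015,-0.0012,-1],[0,0,0,0,0,0,-1],[0,0,0,0,0,0,-1],[0,0,0,0,0,0,-1],[0,0,0,0,0,0,-1],[0,0,0,0,0,0,-1],[0,0,0,0,0,0,-1]],
  ],
)

```text
time_s: 11.78
tool_pos: [0.5872, 0.2983, 0.1009]
ee_rot: [-2.993, 0.001, -2.875]
ft_force: [-2.9, -2.3, 11.3]
width: 0.0101
gripper_force: 109.7
```

```bash
python3 look.py pics/w5.png
```

```text
11.7833 [0.5872 0.2983 0.1009] [-1.7148e+02  4.0000e-02 -1.6470e+02] [-2.9 -2.3 11.3] 0.010102990304259882 [-0.63  0.72  0.02  1.57  0.16  0.9   1.13]
```

View pics/w5.png

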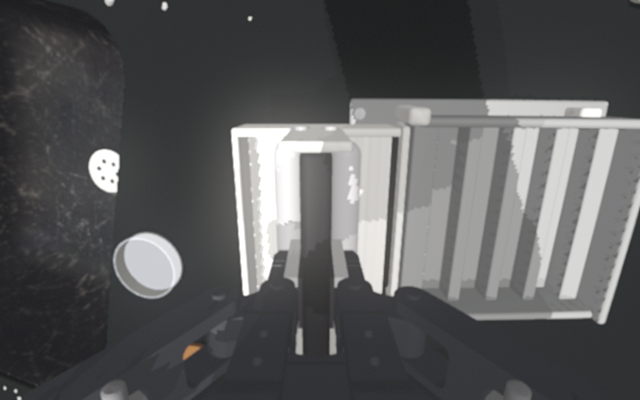

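Emit:
servo_tool(
  series=[
    [[0,0,0,0,0,0,-1],[0,0,0,0,0,0,-1],[0,0,0,0,0,0,-1],[0,0,0,0,0,0,-1],[0,0,0,0,0,0,-1],[0,0,0,0,0,0,-1],[0,0,0,0,0,0,-1],[0,0,0,0,0,0,-1]],
  ],
)

```text
time_s: 12.5
tool_pos: [0.5873, 0.2983, 0.1009]
ee_rot: [-2.993, 0.001, -2.875]
ft_force: [-3.3, -3.7, 12.1]
width: 0.0103
gripper_force: 109.7
```

```bash
python3 look.py pics/w6.png
```

```text
12.5 [0.5873 0.2983 0.1009] [-1.7149e+02  4.0000e-02 -1.6471e+02] [-3.3 -3.7 12.1] 0.01027680137180815 [-0.63  0.72  0.02  1.57  0.16  0.9   1.13]
```

View pics/w6.png

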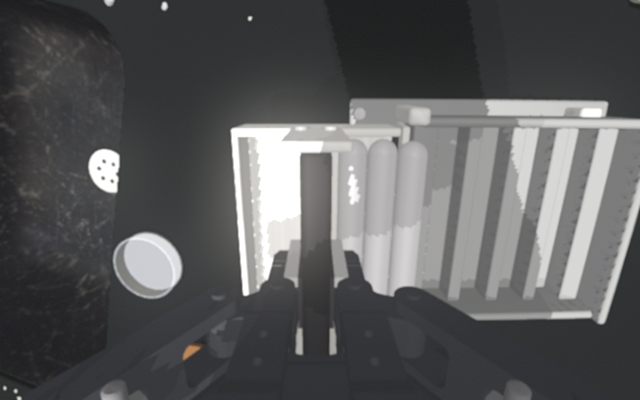

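Emit:
servo_tool(
  series=[
    [[0,0,0,0,0,0,-1],[0,0,0,0,0,0,-1],[0,0,0,0,0,0,-1],[0,0,0,0,0,0,-1],[0,0,0,0,0,0,-1],[0,0,0,0,0,0,-1],[0,0,0,0,0,0,-1],[0,0,0,0,0,0,-1],[0,0,0,0,0,0,-1],[0,0,0,0,0,0,-1]],
  ],
)

```text
time_s: 13.38
tool_pos: [0.5873, 0.2983, 0.1009]
ee_rot: [-2.993, 0.001, -2.875]
ft_force: [-3.8, -3.7, 12.6]
width: 0.0102
gripper_force: 109.7
```

```bash
cat > prof.py <<'E'
from h import *
a=np.radians(105.2); X=np.array([np.cos(a),np.sin(a)]); Y=np.array([-X[1],X[0]]); O=np.array([.5591,.3860])
P=np.load('P.npy'); q=P[...,:2]-O; x=q@X*1000; y=q@Y*1000; z=P[...,2]*1000
dz=(z-52+(x+46)*np.tan(np.radians(9)))*np.cos(np.radians(9))  # height over deck plane
s=''
for k in range(-110,80,3):
    M=(abs(x-k)<1.5)&(y>10)&(y<42)&(z<90)
    if M.sum()>3: s+=f'{k}:{np.median(dz[M]):.0f} '
print(s)
E
python3 look.py pics/w7.png; python3 prof.py
```

```text
13.3833 [0.5873 0.2983 0.1009] [-1.7149e+02  5.0000e-02 -1.6470e+02] [-3.8 -3.7 12.6] 0.010173373322528005 [-0.63  0.72  0.02  1.57  0.16  0.9   1.13]
-110:-5 -89:-3 -86:5 -83:11 -80:13 -77:14 -74:13 -71:11 -68:11 -65:14 -62:15 -59:15 -56:14 -53:11 -50:14 -47:16 -44:16 -41:15 -38:13 -35:0 -32:0 -29:-15 -26:-16 -23:-16 -20:-16 -17:-13 -14:-2 -11:0 -8:0 -2:-15 1:-16 4:-15 7:-15 10:-5 13:0 16:0 19:-0 25:-15 28:-16 31:-15 34:-8 37:0 40:0 43:-0 52:-15 55:-15 58:-10 61:-1 64:0 67:0 70:1 73:10 76:19 79:20
```

Emit:
servo_tool(
  series=[
    [[0.125,0,0,0,0.0012,-0.0012,-1],[0.125,0,0,0,0.0012,-0.0012,-1],[0.125,0,0,0,0.0012,-0.0012,-1],[0.125,0,0,0,0.0012,-0.0012,-1],[0.125,0,0,0,0.0012,-0.0012,-1],[0.125,0,0,0,0.0012,-0.0012,-1],[0,0,0,0,0,0,-1],[0,0,0,0,0,0,-1],[0,0,0,0,0,0,-1],[0,0,0,0,0,0,-1],[0,0,0,0,0,0,-1],[0,0,0,0,0,0,-1]],
  ],
)

```text
time_s: 14.43
tool_pos: [0.5865, 0.3012, 0.1026]
ee_rot: [-2.941, 0.001, -2.874]
ft_force: [-3.0, -3.4, 10.5]
width: 0.0101
gripper_force: 109.6
```

```bash
python3 look.py pics/w8.png; python3 prof.py
```

```text
14.4333 [0.5865 0.3012 0.1026] [-1.6852e+02  5.0000e-02 -1.6468e+02] [-3.  -3.4 10.5] 0.010117205528942231 [-0.67  0.73  0.05  1.56  0.19  0.93  1.09]
-110:-2 -107:-2 -89:-1 -86:-1 -83:12 -80:14 -77:15 -74:15 -71:13 -68:11 -65:14 -62:15 -59:15 -56:14 -53:11 -50:14 -47:16 -44:16 -41:15 -38:13 -35:0 -32:0 -29:-16 -26:-16 -23:-16 -20:-16 -17:-14 -14:-1 -11:0 -8:0 -2:-16 1:-16 4:-16 7:-15 10:-5 13:0 16:0 19:-0 25:-15 28:-16 31:-16 34:-8 37:0 40:0 43:0 52:-15 55:-16 58:-10 61:-1 64:0 67:0 70:1 73:9 76:17
```

Run:
```python
import cv2,numpy as np
from h import *
p=cv2.imread('pics/w8.png'); a=cv2.resize(p[95:310,320:500],None,fx=2.75,fy=2.75,interpolation=cv2.INTER_CUBIC)
c=snap('scene'); b=cv2.resize(c['p'][165:275,255:345],(300,367),interpolation=cv2.INTER_CUBIC)
im=np.zeros((592,800,3),np.uint8); im[:a.shape[0],:a.shape[1]]=a[:592]; im[:367,500:]=b; cv2.imwrite('pics/c1.png',im); 
P=np.load('P.npy'); q=P[...,:2]-np.array([.5591,.3860]); t=np.radians(105.2); X=np.array([np.cos(t),np.sin(t)]); Y=np.array([-X[1],X[0]])
x=q@X*1000;y=q@Y*1000;z=P[...,2]*1000
for k in range(30,70,3):
    print(k,[ (xx,float(np.median(z[(abs(x-xx)<1.5)&(abs(y-k)<1.5)]).round(0))) for xx in range(-62,-30,3)])
```

```text
30 [(-62, 70.0), (-59, 70.0), (-56, 68.0), (-53, 64.0), (-50, 67.0), (-47, 68.0), (-44, 68.0), (-41, 67.0), (-38, 64.0), (-35, 51.0), (-32, 50.0)]
33 [(-62, 70.0), (-59, 69.0), (-56, 68.0), (-53, 65.0), (-50, 67.0), (-47, 68.0), (-44, 68.0), (-41, 67.0), (-38, 65.0), (-35, 51.0), (-32, 50.0)]
36 [(-62, 70.0), (-59, 70.0), (-56, 68.0), (-53, 64.0), (-50, 66.0), (-47, 68.0), (-44, 68.0), (-41, 67.0), (-38, 64.0), (-35, 51.0), (-32, 50.0)]
39 [(-62, 70.0), (-59, 70.0), (-56, 68.0), (-53, 64.0), (-50, 67.0), (-47, 68.0), (-44, 68.0), (-41, 67.0), (-38, 64.0), (-35, 51.0), (-32, 50.0)]
42 [(-62, 70.0), (-59, 69.0), (-56, 68.0), (-53, 63.0), (-50, 66.0), (-47, 67.0), (-44, 67.0), (-41, 66.0), (-38, 62.0), (-35, 51.0), (-32, 51.0)]
45 [(-62, 68.0), (-59, 68.0), (-56, 65.0), (-53, 44.0), (-50, 62.0), (-47, 66.0), (-44, 66.0), (-41, 63.0), (-38, 52.0), (-35, 51.0), (-32, 50.0)]
48 [(-62, 64.0), (-59, 64.0), (-56, 53.0), (-53, 43.0), (-50, 51.0), (-47, 52.0), (-44, 52.0), (-41, 51.0), (-38, 52.0), (-35, 51.0), (-32, 50.0)]
51 [(-62, 75.0), (-59, 74.0), (-56, 73.0), (-53, 7.0), (-50, 51.0), (-4
[... 223 characters left out ...]
 [(-62, 6.0), (-59, 6.0), (-56, 6.0), (-53, 7.0), (-50, 82.0), (-47, 82.0), (-44, 82.0), (-41, 66.0), (-38, 65.0), (-35, 65.0), (-32, 64.0)]
60 [(-62, 6.0), (-59, 6.0), (-56, 6.0), (-53, 39.0), (-50, 82.0), (-47, 82.0), (-44, 82.0), (-41, 80.0), (-38, 64.0), (-35, 63.0), (-32, 50.0)]
63 [(-62, 7.0), (-59, 7.0), (-56, 6.0), (-53, 40.0), (-50, 82.0), (-47, 82.0), (-44, 82.0), (-41, 81.0), (-38, 7.0), (-35, 6.0), (-32, 7.0)]
66 [(-62, 6.0), (-59, 6.0), (-56, 7.0), (-53, 7.0), (-50, 9.0), (-47, 10.0), (-44, 7.0), (-41, 6.0), (-38, 6.0), (-35, 6.0), (-32, 7.0)]
69 [(-62, 243.0), (-59, 3.0), (-56, 4.0), (-53, 2.0), (-50, 5.0), (-47, 1.0), (-44, 3.0), (-41, 3.0), (-38, 2.0), (-35, 5.0), (-32, 5.0)]
```

View pics/c1.png

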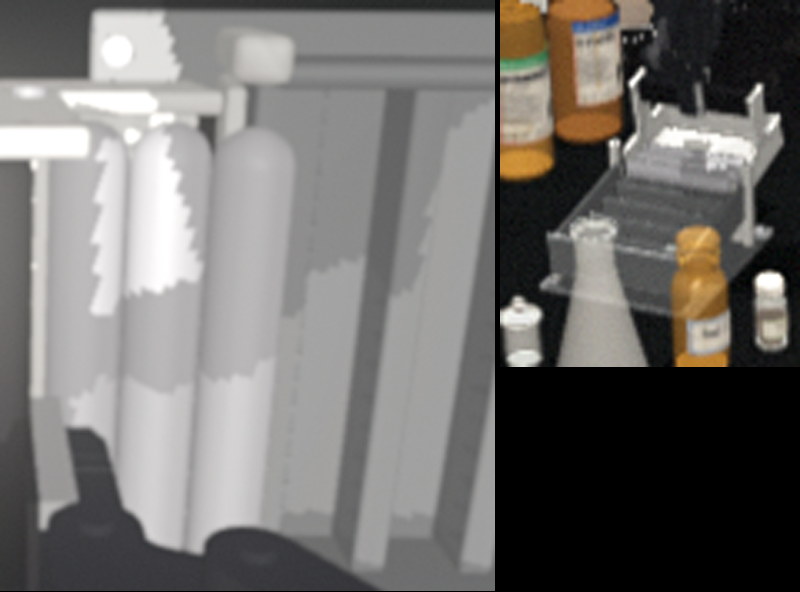

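Emit:
servo_tool(
  series=[
    [[0.125,0,0,0,0.0008,-0.0012,-1],[0.125,0,0,0,0.0008,-0.0012,-1],[0.125,0,0,0,0.0008,-0.0012,-1],[0.125,0,0,0,0.0008,-0.0012,-1],[0.125,0,0,0,0.0008,-0.0012,-1],[0.125,0,0,0,0.0008,-0.0012,-1],[0,0,0,0,0,0,-1],[0,0,0,0,0,0,-1],[0,0,0,0,0,0,-1],[0,0,0,0,0,0,-1]],
  ],
)

```text
time_s: 15.37
tool_pos: [0.5856, 0.3041, 0.1041]
ee_rot: [-2.89, 0.001, -2.874]
ft_force: [-3.4, -0.4, 9.5]
width: 0.0102
gripper_force: 109.4
```

```bash
python3 look.py pics/w9.png; python3 prof.py
```

```text
15.3667 [0.5856 0.3041 0.1041] [-1.6560e+02  6.0000e-02 -1.6464e+02] [-3.4 -0.4  9.5] 0.010207421316010285 [-0.71  0.75  0.08  1.54  0.22  0.97  1.05]
-110:0 -107:1 -89:0 -86:0 -83:0 -80:0 -77:-0 -74:0 -71:11 -68:14 -65:15 -62:16 -59:15 -56:12 -53:13 -50:15 -47:15 -44:15 -41:13 -38:0 -35:0 -32:0 -29:-4 -26:-1 -23:0 -20:0 -17:-2 -14:-1 -11:0 -8:0 -2:-15 1:-16 4:-16 7:-15 10:-5 13:0 16:0 19:-0 22:-15 25:-16 28:-16 31:-16 34:-8 37:0 40:0 43:0 49:-15 52:-16 55:-16 58:-10 61:-1 64:0 67:0 70:1 73:6 76:12
```

Emit:
servo_tool(
  series=[
    [[0,0,0,0,0,0,-1],[0,0,0,0,0,0,-1],[0,0,0,0,0,0,-1],[0,0,0,0,0,0,-1],[0,0,0,0,0,0,-1],[0,0,0,0,0,0,-1]],
  ],
)

```text
time_s: 15.92
tool_pos: [0.5856, 0.3041, 0.1041]
ee_rot: [-2.89, 0.001, -2.874]
ft_force: [-3.5, -0.6, 9.3]
width: 0.0104
gripper_force: 109.4
```

```bash
python3 look.py pics/w10.png; python3 prof.py
```

```text
15.9167 [0.5856 0.3041 0.1041] [-1.6560e+02  6.0000e-02 -1.6464e+02] [-3.5 -0.6  9.3] 0.01044033249500848 [-0.71  0.75  0.08  1.54  0.22  0.97  1.05]
-110:0 -107:1 -89:0 -86:0 -83:0 -80:0 -77:-0 -74:0 -71:11 -68:14 -65:15 -62:16 -59:15 -56:12 -53:12 -50:15 -47:15 -44:15 -41:13 -38:0 -35:0 -32:0 -29:-4 -26:-1 -23:0 -20:0 -17:-1 -14:-1 -11:0 -8:0 -2:-16 1:-16 4:-16 7:-15 10:-5 13:1 16:1 19:-0 22:-15 25:-16 28:-15 31:-16 34:-8 37:0 40:0 43:-0 49:-15 52:-16 55:-16 58:-10 61:-1 64:0 67:0 70:1 73:6
```

Emit:
servo_tool(
  series=[
    [[0.125,0,0,0,0.0009,-0.0012,-1],[0.125,0,0,0,0.0009,-0.0012,-1],[0.125,0,0,0,0.0009,-0.0012,-1],[0.125,0,0,0,0.0009,-0.0012,-1],[0.125,0,0,0,0.0009,-0.0012,-1],[0.125,0,0,0,0.0009,-0.0012,-1],[0,0,0,0,0,0,-1],[0,0,0,0,0,0,-1],[0,0,0,0,0,0,-1],[0,0,0,0,0,0,-1]],
  ],
)

```text
time_s: 16.8
tool_pos: [0.5848, 0.307, 0.1054]
ee_rot: [-2.839, 0.001, -2.873]
ft_force: [-3.1, 2.6, 8.1]
width: 0.0099
gripper_force: 109.2
```

```bash
python3 look.py pics/w11.png; python3 prof.py
```

```text
16.8 [0.5848 0.307  0.1054] [-1.6266e+02  7.0000e-02 -1.6461e+02] [-3.1  2.6  8.1] 0.009856765149161168 [-0.76  0.76  0.1   1.52  0.25  1.    1.01]
-110:3 -107:3 -89:1 -86:2 -83:1 -80:1 -77:1 -74:1 -71:11 -68:14 -65:16 -62:16 -59:15 -56:12 -53:12 -50:15 -47:15 -44:15 -41:13 -38:0 -35:0 -32:0 -29:-4 -26:-1 -23:0 -20:0 -17:-2 -14:-1 -11:0 -8:0 -5:-15 -2:-16 1:-16 4:-16 7:-15 10:-5 13:0 16:0 19:-0 22:-15 25:-16 28:-16 31:-16 34:-7 37:0 40:0 43:0 49:-16 52:-16 55:-16 58:-10 61:-1 64:0 67:0 70:0 73:4
```

Emit:
servo_tool(
  series=[
    [[0,0,0,0,-0.0003,-0.001,-1],[0,0,0,0,-0.0003,-0.001,-1],[0,0,0,0,0,0,-1],[0,0,0,0,0,0,-1],[0,0,0,0,0,0,-1],[0,0,0,0,0,0,-1]],
  ],
)

```text
time_s: 17.35
tool_pos: [0.5848, 0.3067, 0.1054]
ee_rot: [-2.839, 0.001, -2.873]
ft_force: [-2.4, 5.0, 4.9]
width: 0.0101
gripper_force: 108.8
```

```bash
python3 look.py pics/w12.png; python3 prof.py
```

```text
17.35 [0.5848 0.3067 0.1054] [-1.6266e+02  5.0000e-02 -1.6462e+02] [-2.4  5.   4.9] 0.010115523492301876 [-0.76  0.76  0.1   1.52  0.25  1.    1.01]
-110:3 -107:3 -89:2 -86:2 -83:1 -80:1 -77:1 -74:1 -71:11 -68:14 -65:16 -62:16 -59:16 -56:13 -53:12 -50:15 -47:15 -44:15 -41:13 -38:1 -35:0 -32:0 -29:-4 -26:-1 -23:0 -20:0 -17:-2 -14:-1 -11:0 -8:0 -5:-16 -2:-16 1:-16 4:-15 7:-15 10:-5 13:0 16:0 19:-0 22:-15 25:-16 28:-16 31:-15 34:-7 37:0 40:0 43:0 49:-15 52:-16 55:-16 58:-10 61:-0 64:0 67:0 70:0 73:3
```

Emit:
servo_tool(
  series=[
    [[0,0,0,0,0.001,-0.001,-1],[0,0,0,0,0,-0.001,-1],[0,0,0,0,0,0,-1],[0,0,0,0,0,0,-1],[0,0,0,0,0,0,-1],[0,0,0,0,0,0,-1]],
  ],
)

```text
time_s: 17.9
tool_pos: [0.5847, 0.3067, 0.1056]
ee_rot: [-2.838, 0.001, -2.873]
ft_force: [-2.6, 4.3, 2.4]
width: 0.0101
gripper_force: 108.4
```

```bash
python3 look.py pics/w13.png; python3 prof.py
```

```text
17.9 [0.5847 0.3067 0.1056] [-1.6263e+02  4.0000e-02 -1.6463e+02] [-2.6  4.3  2.4] 0.010061311335205844 [-0.76  0.76  0.1   1.52  0.25  1.    1.01]
-110:3 -107:3 -89:2 -86:2 -83:2 -80:1 -77:1 -74:1 -71:11 -68:14 -65:16 -62:16 -59:16 -56:13 -53:12 -50:15 -47:15 -44:15 -41:13 -38:0 -35:0 -32:0 -29:-4 -26:-1 -23:0 -20:0 -17:-2 -14:-1 -11:1 -8:0 -5:-15 -2:-16 1:-16 4:-15 7:-15 10:-5 13:1 16:0 19:0 22:-15 25:-15 28:-15 31:-15 34:-7 37:0 40:0 43:0 49:-15 52:-15 55:-16 58:-10 61:-1 64:0 67:0 70:1 73:3
```

Emit:
servo_tool(
  series=[
    [[0,0,0,0,0.001,-0.001,-1],[0,0,0,0,0.001,-0.001,-1],[0,0,0,0,0,0,-1],[0,0,0,0,0,0,-1],[0,0,0,0,0,0,-1],[0,0,0,0,0,0,-1]],
  ],
)

```text
time_s: 18.45
tool_pos: [0.5847, 0.3063, 0.106]
ee_rot: [-2.837, 0.0, -2.874]
ft_force: [-1.6, 4.8, 0.7]
width: 0.0105
gripper_force: 108.4
```

```bash
python3 look.py pics/w14.png; python3 prof.py
```

```text
18.45 [0.5847 0.3063 0.106 ] [-1.6254e+02  1.0000e-02 -1.6467e+02] [-1.6  4.8  0.7] 0.010494918243070629 [-0.76  0.76  0.1   1.52  0.25  1.    1.01]
-110:4 -107:4 -89:2 -86:2 -83:2 -80:2 -77:1 -74:1 -71:11 -68:14 -65:16 -62:16 -59:16 -56:13 -53:13 -50:15 -47:16 -44:16 -41:14 -38:1 -35:0 -32:0 -29:-3 -26:-1 -23:0 -20:0 -17:-2 -14:-1 -11:0 -8:0 -5:-15 -2:-15 1:-16 4:-16 7:-15 10:-5 13:0 16:0 19:-0 22:-15 25:-16 28:-16 31:-16 34:-8 37:0 40:0 43:0 49:-15 52:-16 55:-16 58:-10 61:-0 64:0 67:0 70:0 73:3
```

Emit:
servo_tool(
  series=[
    [[0,0,0,0,0,-0.001,-1],[0,0,0,0,0,-0.001,-1],[0,0,0,0,0,0,-1],[0,0,0,0,0,0,-1],[0,0,0,0,0,0,-1],[0,0,0,0,0,0,-1]],
  ],
)

```text
time_s: 19.0
tool_pos: [0.5849, 0.3057, 0.1068]
ee_rot: [-2.836, 0.0, -2.874]
ft_force: [-1.6, 3.7, 2.0]
width: 0.0104
gripper_force: 108.4
```

```bash
python3 look.py pics/w15.png; python3 prof.py
```

```text
19.0 [0.5849 0.3057 0.1068] [-162.47    0.   -164.7 ] [-1.6  3.7  2. ] 0.010371370659819561 [-0.76  0.76  0.1   1.52  0.25  1.    1.01]
-110:4 -107:4 -89:3 -86:3 -83:2 -80:2 -77:2 -74:2 -71:2 -68:1 -65:1 -62:1 -59:12 -56:15 -53:17 -50:18 -47:17 -44:14 -41:0 -38:0 -35:0 -32:0 -29:-3 -26:-0 -23:13 -20:15 -17:16 -14:16 -11:14 -8:0 -5:-15 -2:-16 1:-16 4:-16 7:-15 10:-5 13:0 16:0 19:-0 22:-16 25:-16 28:-16 31:-16 34:-7 37:0 40:0 43:0 49:-15 52:-16 55:-16 58:-10 61:-0 64:0 67:0 70:0 73:3
```

Emit:
servo_tool(
  series=[
    [[0,0,0,0,0,0.0012,-1],[0,0,0,0,0,0.0012,-1],[0,0,0,0,0,0.0012,-1],[0,0,0,0,0,0.0012,-1],[0,0,0,0,0,0,-1],[0,0,0,0,0,0,-1]],
  ],
)

```text
time_s: 19.55
tool_pos: [0.5849, 0.3057, 0.1055]
ee_rot: [-2.836, 0.0, -2.874]
ft_force: [-1.6, 3.2, 4.1]
width: 0.0103
gripper_force: 108.8
```

```bash
python3 look.py pics/w16.png; python3 prof.py
```

```text
19.55 [0.5849 0.3057 0.1055] [-1.6250e+02  1.0000e-02 -1.6469e+02] [-1.6  3.2  4.1] 0.010326775116488168 [-0.76  0.76  0.1   1.52  0.25  1.    1.01]
-110:3 -107:3 -89:2 -86:1 -83:1 -80:1 -77:1 -74:1 -71:0 -68:0 -65:0 -62:-0 -59:9 -56:12 -53:14 -50:15 -47:14 -44:11 -41:0 -38:0 -35:0 -32:0 -29:-4 -26:-1 -23:0 -20:0 -17:-2 -14:-1 -11:0 -8:0 -5:-4 -2:-1 1:0 4:0 7:-1 10:-2 13:0 16:0 19:-0 22:-16 25:-16 28:-16 31:-16 34:-7 37:0 40:0 43:0 49:-15 52:-16 55:-16 58:-10 61:-0 64:0 67:0 70:0 73:3
```

Run:
```python
from h import *
P=np.load('P.npy'); q=P[...,:2]-np.array([.5591,.3860]); t=np.radians(105.2); X=np.array([np.cos(t),np.sin(t)]); Y=np.array([-X[1],X[0]])
x=q@X*1000;y=q@Y*1000;z=P[...,2]*1000
for k in (20,35,44,46,48,50,52,54,56,58):
    print(k,[(xx,float(np.median(z[(abs(x-xx)<.6)&(abs(y-k)<1)]).round(1))) for xx in np.arange(-64,-39,1.5)])
```

```text
20 [(np.float64(-64.0), 54.6), (np.float64(-62.5), 54.3), (np.float64(-61.0), 54.5), (np.float64(-59.5), 60.2), (np.float64(-58.0), 64.1), (np.float64(-56.5), 66.0), (np.float64(-55.0), 66.2), (np.float64(-53.5), 67.4), (np.float64(-52.0), 67.7), (np.float64(-50.5), 67.7), (np.float64(-49.0), 67.3), (np.float64(-47.5), 66.9), (np.float64(-46.0), 65.7), (np.float64(-44.5), 64.1), (np.float64(-43.0), 53.0), (np.float64(-41.5), 51.7), (np.float64(-40.0), 51.4)]
35 [(np.float64(-64.0), 54.7), (np.float64(-62.5), 54.6), (np.float64(-61.0), 54.7), (np.float64(-59.5), 61.7), (np.float64(-58.0), 64.4), (np.float64(-56.5), 65.8), (np.float64(-55.0), 66.9), (np.float64(-53.5), 67.2), (np.float64(-52.0), 67.8), (np.float64(-50.5), 67.6), (np.float64(-49.0), 67.8), (np.float64(-47.5), 66.9), (np.float64(-46.0), 65.7), (np.float64(-44.5), 64.1), (np.float64(-43.0), 51.8), (np.float64(-41.5), 51.4), (np.float64(-40.0), 51.2)]
44 [(np.float64(-64.0), 55.4), (np.float64(-62.5), 54.7), (np.float64(-61.0), 54.0), (np.float64(-59.5), 54.0), (np.float64(-58.0), 62.6), (np.float64(-56.5), 64.2), (np.floa
[... 2445 characters left out ...]
oat64(-47.5), 50.7), (np.float64(-46.0), 46.3), (np.float64(-44.5), 51.9), (np.float64(-43.0), 51.5), (np.float64(-41.5), 52.8), (np.float64(-40.0), 57.7)]
56 [(np.float64(-64.0), 64.4), (np.float64(-62.5), 60.0), (np.float64(-61.0), 35.2), (np.float64(-59.5), 7.4), (np.float64(-58.0), 6.8), (np.float64(-56.5), 39.0), (np.float64(-55.0), nan), (np.float64(-53.5), nan), (np.float64(-52.0), nan), (np.float64(-50.5), nan), (np.float64(-49.0), 80.3), (np.float64(-47.5), 80.2), (np.float64(-46.0), 80.1), (np.float64(-44.5), 80.6), (np.float64(-43.0), 62.9), (np.float64(-41.5), 65.7), (np.float64(-40.0), 65.4)]
58 [(np.float64(-64.0), 6.4), (np.float64(-62.5), 6.3), (np.float64(-61.0), 6.6), (np.float64(-59.5), 6.5), (np.float64(-58.0), 6.5), (np.float64(-56.5), 7.0), (np.float64(-55.0), nan), (np.float64(-53.5), nan), (np.float64(-52.0), 79.4), (np.float64(-50.5), 81.8), (np.float64(-49.0), 81.9), (np.float64(-47.5), 82.6), (np.float64(-46.0), 81.9), (np.float64(-44.5), 82.4), (np.float64(-43.0), 82.1), (np.float64(-41.5), 65.6), (np.float64(-40.0), 65.8)]
  return _methods._mean(a, axis=axis, dtype=dtype,
  ret = ret.dtype.type(ret / rcount)
```

Emit:
servo_tool(
  series=[
    [[0,0,0,0,0.0032,-0.001,-1],[0,0,0,0,0.0032,-0.001,-1],[0,0,0,0,0.0032,-0.001,-1],[0,0,0,0,0.0032,-0.001,-1],[0,0,0,0,0,0,-1],[0,0,0,0,0,0,-1]],
  ],
)

```text
time_s: 20.1
tool_pos: [0.5847, 0.3066, 0.1057]
ee_rot: [-2.832, -0.001, -2.876]
ft_force: [-0.2, -1.8, 5.5]
width: 0.0099
gripper_force: 108.8
```

```bash
cat > prof2.py <<'E'
from prof import *
f=lambda k,a,b:[(round(float(xx),1),float(np.median(z[(abs(x-xx)<.6)&(abs(y-k)<1.5)]).round(1))) for xx in np.arange(a,b,1.5) if ((abs(x-xx)<.6)&(abs(y-k)<1.5)).sum()]
print('rod',f(30,-62,-36)); print('lip',f(49.5,-60,-44)); print('wall',f(53,-58,-44))
E
python3 look.py pics/w17.png; python3 prof2.py
```

```text
20.1 [0.5847 0.3066 0.1057] [-1.6225e+02 -3.0000e-02 -1.6478e+02] [-0.2 -1.8  5.5] 0.009941771963119668 [-0.76  0.76  0.1   1.52  0.25  1.01  1.01]
-110:4 -107:4 -89:2 -86:2 -83:2 -80:1 -77:1 -74:1 -71:1 -68:0 -65:0 -62:-0 -59:9 -56:12 -53:14 -50:15 -47:14 -44:11 -41:0 -38:0 -35:0 -32:0 -29:-4 -26:-1 -23:0 -20:0 -17:-2 -14:-1 -11:1 -8:0 -5:-4 -2:-1 1:0 4:0 7:-1 10:-2 13:0 16:0 19:-0 22:-15 25:-16 28:-16 31:-16 34:-8 37:0 40:0 43:0 49:-15 52:-16 55:-16 58:-10 61:-0 64:0 67:0 70:0 73:3 
rod [(-62.0, 54.1), (-60.5, 54.2), (-59.0, 61.9), (-57.5, 64.5), (-56.0, 66.0), (-54.5, 66.9), (-53.0, 67.3), (-51.5, 67.4), (-50.0, 67.4), (-48.5, 67.5), (-47.0, 66.0), (-45.5, 65.0), (-44.0, 62.9), (-42.5, 52.0), (-41.0, 52.1), (-39.5, 51.2), (-38.0, 51.5), (-36.5, 50.8)]
lip [(-60.0, 54.3), (-58.5, 53.5), (-57.0, 43.9), (-55.5, 6.2), (-54.0, 7.3), (-52.5, 43.4), (-51.0, 52.0), (-49.5, 52.0), (-48.0, 51.8), (-46.5, 44.0), (-45.0, 50.8)]
wall [(-58.0, 74.1), (-56.5, 74.2), (-55.0, 73.6), (-53.5, 73.0), (-52.0, 72.8), (-50.5, 52.0), (-49.0, 50.8), (-47.5, 50.1), (-46.0, 46.7), (-44.5, 51.9)]
```

Emit:
servo_tool(
  series=[
    [[0,0,0,0,0.0032,-0.001,-1],[0,0,0,0,0.0032,-0.001,-1],[0,0,0,0,0.0032,-0.001,-1],[0,0,0,0,0,0,-1]],
  ],
)

```text
time_s: 20.48
tool_pos: [0.5846, 0.3071, 0.1059]
ee_rot: [-2.828, -0.001, -2.877]
ft_force: [1.0, -4.6, 5.6]
width: 0.0103
gripper_force: 108.7
```

```bash
python3 look.py pics/w18.png; python3 prof2.py|tail -3
```

```text
20.4833 [0.5846 0.3071 0.1059] [-1.6205e+02 -6.0000e-02 -1.6486e+02] [ 1.  -4.6  5.6] 0.010288154876488284 [-0.76  0.76  0.1   1.52  0.25  1.01  1.  ]
rod [(-62.0, 54.4), (-60.5, 54.3), (-59.0, 62.0), (-57.5, 64.9), (-56.0, 65.8), (-54.5, 67.2), (-53.0, 67.5), (-51.5, 68.1), (-50.0, 67.3), (-48.5, 67.0), (-47.0, 66.3), (-45.5, 65.0), (-44.0, 62.8), (-42.5, 51.7), (-41.0, 51.6), (-39.5, 51.0), (-38.0, 51.2), (-36.5, 51.1)]
lip [(-60.0, 54.4), (-58.5, 53.3), (-57.0, 43.1), (-55.5, 7.3), (-54.0, 7.0), (-52.5, 52.3), (-51.0, 51.9), (-49.5, 52.0), (-48.0, 52.0), (-46.5, 44.3), (-45.0, 51.3)]
wall [(-58.0, 74.2), (-56.5, 74.0), (-55.0, 74.0), (-53.5, 73.2), (-52.0, 72.9), (-50.5, 52.7), (-49.0, 51.7), (-47.5, 50.4), (-46.0, 45.8), (-44.5, 52.3)]
```

Emit:
servo_tool(
  series=[
    [[0,0,0,0,-0.0064,0.002,-1],[0,0,0,0,-0.0064,0.002,-1],[-0.25,0,0,0,-0.0013,0.0021,-1],[-0.25,0,0,0,-0.0013,0.0021,-1],[-0.25,0,0,0,-0.0013,0.0021,-1],[-0.25,0,0,0,-0.0013,0.0021,-1],[-0.25,0,0,0,-0.0013,0.0021,-1],[-0.25,0,0,0,-0.0013,0.0021,-1],[0,0,0,0,0,0,-1]],
  ],
)

```text
time_s: 21.28
tool_pos: [0.5864, 0.3005, 0.1028]
ee_rot: [-2.936, -0.001, -2.878]
ft_force: [-1.0, -4.1, 8.6]
width: 0.01
gripper_force: 109.2
```

```bash
python3 look.py pics/w19.png; python3 prof2.py|tail -3
```

```text
21.2833 [0.5864 0.3005 0.1028] [-1.6824e+02 -5.0000e-02 -1.6491e+02] [-1.  -4.1  8.6] 0.010031660761995123 [-0.68  0.73  0.05  1.55  0.19  0.94  1.08]
rod [(-62.0, 54.2), (-60.5, 53.7), (-59.0, 62.1), (-57.5, 64.9), (-56.0, 65.8), (-54.5, 66.8), (-53.0, 67.4), (-51.5, 67.5), (-50.0, 67.3), (-48.5, 67.2), (-47.0, 66.4), (-45.5, 65.4), (-44.0, 63.6), (-42.5, 52.8), (-41.0, 51.7), (-39.5, 51.1), (-38.0, 50.8), (-36.5, 50.6)]
lip [(-60.0, 53.8), (-58.5, 53.5), (-57.0, 43.5), (-55.5, 42.9), (-54.0, 43.6), (-52.5, 42.6), (-51.0, 40.9), (-49.5, 52.3), (-48.0, 51.9), (-46.5, 45.7), (-45.0, 51.2)]
wall [(-58.0, 73.3), (-56.5, 73.4), (-55.0, 72.8), (-53.5, 7.0), (-52.0, 6.6), (-50.5, 38.2), (-49.0, 46.3), (-47.5, 51.1), (-46.0, 46.3), (-44.5, 52.2)]
```

Emit:
servo_tool(
  series=[
    [[-0.25,0,0,0,-0.0003,0.0021,-1],[-0.25,0,0,0,-0.0003,0.0021,-1],[-0.25,0,0,0,-0.0003,0.0021,-1],[-0.25,0,0,0,-0.0003,0.0021,-1],[-0.25,0,0,0,-0.0003,0.0021,-1],[-0.25,0,0,0,-0.0003,0.0021,-1],[-0.25,0,0,0,-0.0003,0.0021,-1],[-0.25,0,0,0,-0.0003,0.0021,-1],[0,0,0,0,0,0,-1]],
  ],
)

```text
time_s: 22.08
tool_pos: [0.5884, 0.2937, 0.0984]
ee_rot: [-3.069, -0.002, -2.881]
ft_force: [-0.6, -14.2, 16.8]
width: 0.0103
gripper_force: 110.5
```

```bash
python3 look.py pics/w20.png; python3 prof2.py|tail -3
```

```text
22.0833 [0.5884 0.2937 0.0984] [-1.7585e+02 -1.1000e-01 -1.6507e+02] [ -0.6 -14.2  16.8] 0.010327063432516706 [-0.55  0.71 -0.02  1.59  0.1   0.87  1.19]
rod [(-62.0, 53.5), (-60.5, 54.0), (-59.0, 61.6), (-57.5, 64.4), (-56.0, 65.6), (-54.5, 66.6), (-53.0, 67.3), (-51.5, 67.5), (-50.0, 67.2), (-48.5, 67.0), (-47.0, 66.4), (-45.5, 64.8), (-44.0, 62.4), (-41.0, 51.2), (-39.5, 51.3), (-38.0, 51.1), (-36.5, 50.4)]
lip [(-60.0, 54.0), (-58.5, 52.7), (-54.0, 61.0), (-52.5, 61.2), (-51.0, 47.6), (-49.5, 51.6), (-48.0, 51.4), (-46.5, 49.1), (-45.0, 51.1)]
wall [(-58.0, 73.0), (-56.5, 6.0), (-55.0, 6.2), (-53.5, 6.7), (-52.0, 6.4), (-50.5, 33.2), (-49.0, 50.6), (-47.5, 39.3), (-46.0, 45.8), (-44.5, 50.6)]
```

Emit:
servo_tool(
  series=[
    [[0,0,0,0,0,-0.0013,-1],[0,0,0,0,0,-0.0013,-1],[0,0,0,0,0,-0.0013,-1],[0,0,0,0,0,0,-1],[0,0,0,0,0,0,-1]],
  ],
)

```text
time_s: 22.55
tool_pos: [0.5873, 0.298, 0.0984]
ee_rot: [-3.073, -0.001, -2.878]
ft_force: [2.7, -6.6, 5.9]
width: 0.0099
gripper_force: 108.8
```

```bash
python3 look.py pics/w21.png; python3 prof2.py|tail -3
```

```text
22.55 [0.5873 0.298  0.0984] [-1.7606e+02 -5.0000e-02 -1.6489e+02] [ 2.7 -6.6  5.9] 0.009851233627890591 [-0.56  0.71 -0.02  1.59  0.1   0.87  1.19]
rod [(-62.0, 53.6), (-60.5, 53.8), (-59.0, 53.5), (-57.5, 53.6), (-56.0, 60.9), (-54.5, 65.2), (-53.0, 66.1), (-51.5, 67.1), (-50.0, 68.1), (-48.5, 68.3), (-47.0, 67.4), (-45.5, 67.1), (-44.0, 66.4), (-42.5, 65.0), (-41.0, 62.9), (-38.0, 51.8), (-36.5, 50.8)]
lip [(-60.0, 63.2), (-58.5, 72.7), (-57.0, 72.7), (-55.5, 72.9), (-54.0, 72.2), (-51.0, 61.2), (-49.5, 60.3), (-48.0, 51.9), (-46.5, 59.7), (-45.0, 50.7)]
wall [(-58.0, 73.5), (-56.5, 73.1), (-55.0, 73.3), (-53.5, 73.1), (-52.0, 6.6), (-50.5, 29.1), (-49.0, 39.0), (-47.5, 39.0), (-46.0, 46.0), (-44.5, 51.4)]
```

Emit:
servo_tool(
  series=[
    [[0,0,0,0,0.001,-0.0013,-1],[0,0,0,0,0.001,-0.0013,-1],[0,0,0,0,0,0,-1],[0,0,0,0,0,0,-1]],
  ],
)

```text
time_s: 22.93
tool_pos: [0.5861, 0.3008, 0.0989]
ee_rot: [-3.075, -0.001, -2.876]
ft_force: [2.9, -6.7, 2.3]
width: 0.0103
gripper_force: 108.4
```

```bash
python3 look.py pics/w22.png; python3 prof2.py
```

```text
22.9333 [0.5861 0.3008 0.0989] [-1.7621e+02 -7.0000e-02 -1.6480e+02] [ 2.9 -6.7  2.3] 0.010305665941236069 [-0.56  0.71 -0.02  1.59  0.1   0.87  1.19]
-110:-8 -107:-8 -104:-7 -101:-7 -83:-4 -80:-3 -77:-3 -74:-2 -71:-2 -68:-1 -65:-1 -62:-0 -59:0 -56:1 -53:1 -50:9 -47:14 -44:16 -41:16 -38:16 -35:14 -32:-0 -29:-3 -26:-1 -23:0 -20:0 -17:-1 -14:-1 -11:0 -8:0 -5:-3 -2:-1 1:0 4:0 7:-1 10:-2 13:0 16:0 19:-0 25:-15 28:-16 31:-16 34:-8 37:0 40:0 43:-0 52:-15 55:-16 58:-10 61:-1 64:0 67:0 70:1 73:11 76:20 79:20 
rod [(-62.0, 54.2), (-60.5, 54.3), (-59.0, 54.3), (-57.5, 53.9), (-56.0, 53.9), (-54.5, 54.3), (-53.0, 54.4), (-51.5, 54.1), (-50.0, 60.9), (-48.5, 65.4), (-47.0, 66.5), (-45.5, 67.5), (-44.0, 68.0), (-42.5, 68.2), (-41.0, 68.0), (-39.5, 67.4), (-38.0, 66.7), (-36.5, 65.2)]
lip [(-60.0, 54.7), (-58.5, 54.0), (-57.0, 54.1), (-55.5, 54.3), (-54.0, 54.6), (-52.5, 54.7), (-51.0, 53.9), (-49.5, 53.3), (-48.0, 52.7), (-46.5, 47.4), (-45.0, 51.5)]
wall [(-58.0, 74.6), (-56.5, 74.6), (-55.0, 74.2), (-53.5, 73.9), (-52.0, 74.0), (-50.5, 73.7), (-49.0, 32.4), (-47.5, 36.6), (-46.0, 45.3), (-44.5, 51.6)]
```

Emit:
servo_tool(
  series=[
    [[0,0,0,0,0,0,-1],[0,0,0,0,0,0,-1],[0,0,0,0,0,0,-1],[0,0,0,0,0,0,-1],[0,0,0,0,0,0,-1],[0,0,0,0,0,0,-1]],
  ],
)

```text
time_s: 23.48
tool_pos: [0.5861, 0.3008, 0.0989]
ee_rot: [-3.075, -0.001, -2.876]
ft_force: [2.3, -6.0, 2.8]
width: 0.0101
gripper_force: 108.4
```

```bash
python3 look.py pics/w23.png; python3 prof2.py
```

```text
23.4833 [0.5861 0.3008 0.0989] [-1.7621e+02 -7.0000e-02 -1.6480e+02] [ 2.3 -6.   2.8] 0.010063279789785582 [-0.56  0.71 -0.02  1.59  0.1   0.87  1.19]
-110:-8 -107:-8 -104:-7 -101:-7 -83:-4 -80:-3 -77:-3 -74:-2 -71:-2 -68:-1 -65:-1 -62:-0 -59:0 -56:1 -53:1 -50:0 -47:-0 -44:-0 -41:0 -38:0 -35:0 -32:0 -29:-3 -26:-1 -23:0 -20:0 -17:-1 -14:-1 -11:0 -8:0 -5:-3 -2:-1 1:0 4:0 7:-1 10:-2 13:0 16:0 19:-3 22:-1 25:0 28:0 31:-1 34:-3 37:0 40:0 43:-0 52:-15 55:-16 58:-10 61:-1 64:0 67:0 70:1 73:11 76:20 79:20 
rod [(-62.0, 53.9), (-60.5, 53.9), (-59.0, 54.7), (-57.5, 53.7), (-56.0, 54.2), (-54.5, 54.6), (-53.0, 54.1), (-51.5, 54.3), (-50.0, 52.8), (-48.5, 53.3), (-47.0, 52.6), (-45.5, 49.1), (-44.0, 51.5), (-42.5, 51.8), (-41.0, 51.6), (-39.5, 51.3), (-38.0, 51.2), (-36.5, 51.0)]
lip [(-60.0, 54.0), (-58.5, 54.7), (-57.0, 54.1), (-55.5, 53.9), (-54.0, 54.2), (-52.5, 54.2), (-51.0, 54.1), (-49.5, 52.8), (-48.0, 52.8), (-46.5, 46.9), (-45.0, 51.5)]
wall [(-58.0, 74.5), (-56.5, 74.1), (-55.0, 74.2), (-53.5, 73.9), (-52.0, 74.2), (-50.5, 73.2), (-49.0, 24.2), (-47.5, 37.1), (-46.0, 44.9), (-44.5, 51.2)]
```

Emit:
servo_tool(
  series=[
    [[0,0,0,0,-0.008,-0.001,-1],[0,0,0,0,-0.012,-0.002,-1],[0,0,0,0,-0.012,-0.004,-1],[0,0,0,0,-0.01,-0.006,-1],[-0.2,0,0,0,-0.01,-0.01,-1],[-0.3,0,0,0,-0.01,-0.015,-1],[-0.3,0,0,0,-0.02,-0.025,-1],[-0.15,0,0,0,-0.03,-0.025,-1],[0,0,0,0,-0.04,-0.015,-1],[0,0,0,0,-0.04,0,-1],[0,0,0,0,-0.03,0,-1],[0,0,0,0,-0.02,0,-1],[0,0,0,0,-0.01,0,-1],[0,0,0,0,0,0,-1],[0,0,0,0,0,0,-1]],
  ],
)

```text
time_s: 24.78
tool_pos: [0.6044, 0.2332, 0.131]
ee_rot: [3.136, -0.001, -2.874]
ft_force: [0.3, -0.3, -2.3]
width: 0.0099
gripper_force: 107.7
```

```bash
python3 look.py pics/w24.png
python3 - <<'E'
from prof import *
M=(abs(x+50)<2)&(abs(y)<40); print('gate',np.median(z[M])); M=(abs(x+66)<5)&(abs(y)<40); print('pad',np.median(z[M]))
o=status.get_obs(); q=o['tool_pos'][:2]-O; print('tcp rack',q@X*1000,q@Y*1000)
T=Ro.from_euler('xyz',o['ee_rot']).as_matrix(); L=(P-o['tool_pos'])@T*1000
v,u=np.mgrid[:400,:640]
for n,(a,b,c0,c1) in dict(rear=(-41,-37,48,54),front=(36,40,48,54)).items():
    M=(L[...,1]>a)&(L[...,1]<b)&(L[...,0]>5)&(L[...,0]<58)&(L[...,2]>0)&(L[...,2]<60); print(n,np.percentile(L[M][:,2],[2,50,98]) if M.sum() else 0)
# obstacles around target
M=(np.hypot(P[...,0]-.606,P[...,1]-.227)<.13)&(z>5)&(z<40)&(x<-90); Q=P[M]; print(np.percentile(Q,[1,99],axis=0) if len(Q) else '')
c=snap('wrist');
E
```

```text
24.7833 [0.6044 0.2332 0.131 ] [ 1.7968e+02 -3.0000e-02 -1.6465e+02] [ 0.3 -0.3 -2.3] 0.009937135442968259 [-0.39  0.65 -0.07  1.62  0.04  0.88  1.37]
-98:-59 -95:-59 -92:-58 -89:-58 -86:-58 -83:-54 -80:-51 -77:-5 -74:-31 -71:-3 -68:-2 -65:-1 -62:-1 -59:-0 -56:0 -53:1 -50:14 -47:24 -32:0 -29:-3 -26:-1 -23:0 -20:0 -17:-1 -14:-1 -11:0 -8:0 -5:-2 -2:-1 1:-0 4:0 7:-1 10:-2 13:0 16:0 19:-1 22:-2 25:-0 28:0 31:-1 34:-2 37:-0 40:0 43:-0 58:-9 61:-1 64:0 67:0 70:1 73:9 76:15 
gate 67.51303179932299
pad 53.675857591155534
tcp rack -158.8873445523912 -3.7325012187705817
rear [21.17620852 35.41893041 48.98052939]
front [21.67130637 42.18044004 43.55516052]
[[0.66612242 0.1301684  0.00511358]
 [0.71206446 0.18616739 0.01550745]]
```

Emit:
servo_tool(
  series=[
    [[0.08,0,0,0,0,0.015,-1],[0,0,0,0,0,0.035,-1],[0,0,0,0,0,0.045,-1],[0,0,0,0,0,0.05,-1],[0,0,0,0,0,0.045,-1],[0,0,0,0,0,0.03,-1],[0,0,0,0,0,0.015,-1],[0,0,0,0,0,0.008,-1],[0,0,0,0,0,0.004,-1],[0,0,0,0,0,0.003,-1],[0,0,0,0,0,0.003,-1],[0,0,0,0,0,0.003,-1],[0,0,0,0,0,0,-1]],
  ],
)

```text
time_s: 25.97
tool_pos: [0.605, 0.2327, 0.0548]
ee_rot: [-3.141, 0.001, -2.874]
ft_force: [0.8, -0.9, -2.0]
width: 0.01
gripper_force: 107.8
```

Emit:
servo_tool(
  series=[
    [[0,0,0,0,0,0.003,-1],[0,0,0,0,0,0.003,-1],[0,0,0,0,0,0.002,-1],[0,0,0,0,0,0.002,-1],[0,0,0,0,0,0,-1]],
  ],
)

```text
time_s: 26.38
tool_pos: [0.6049, 0.2326, 0.0522]
ee_rot: [-3.141, -0.0, -2.874]
ft_force: [-2.4, -2.3, 4.5]
width: 0.01
gripper_force: 108.9
```

Emit:
servo_tool(
  series=[
    [[0,0,0,0,0,0,-0.5],[0,0,0,0,0,0,0],[0,0,0,0,0,0,0.3],[0,0,0,0,0,0,0.3],[0,0,0,0,0,0,0.3],[0,0,0,0,0,0,0.3],[0,0,0,0,0,-0.03,0.3],[0,0,0,0,0,-0.08,0.3],[0,0,0,0,0,-0.1,0.3],[0,0,0,0,0,-0.1,0.3],[0,0,0,0,0,-0.1,0.3],[0,0,0,0,0,-0.08,0.3],[0,0,0,0,0,-0.03,0.3],[0,0,0,0,0,0,0.3],[0,0,0,0,0,0,0.3]],
  ],
)

```text
time_s: 27.63
tool_pos: [0.6046, 0.2326, 0.2072]
ee_rot: [-3.141, -0.0, -2.874]
ft_force: [0.0, 0.1, -0.6]
width: 0.0553
gripper_force: 0.0
```

```bash
python3 look.py pics/w25.png; python3 prof.py
```

```text
27.6333 [0.6046 0.2326 0.2072] [-1.7998e+02 -1.0000e-02 -1.6469e+02] [ 0.   0.1 -0.6] 0.05532134792300699 [-0.39  0.56 -0.06  1.56  0.04  1.02  1.37]
-110:-61 -107:-61 -104:-60 -101:-60 -98:-59 -95:-59 -92:-58 -89:-58 -86:-58 -83:-54 -80:-51 -77:-5 -74:-33 -71:-2 -68:-2 -65:-1 -62:-1 -59:-0 -56:0 -53:2 -50:14 -47:24 -38:1 -35:0 -32:0 -29:-3 -26:-1 -23:0 -20:-0 -17:-1 -14:-1 -11:0 -8:0 -5:-3 -2:-1 1:-0 4:0 7:-1 10:-1 13:0 16:0 19:-3 22:-2 25:-0 28:0 31:-1 34:-2 37:-0 40:0 43:-1 55:-16 58:-10 61:-1 64:0 67:0 70:0 73:10 76:20 79:20
```

View pics/w25.png

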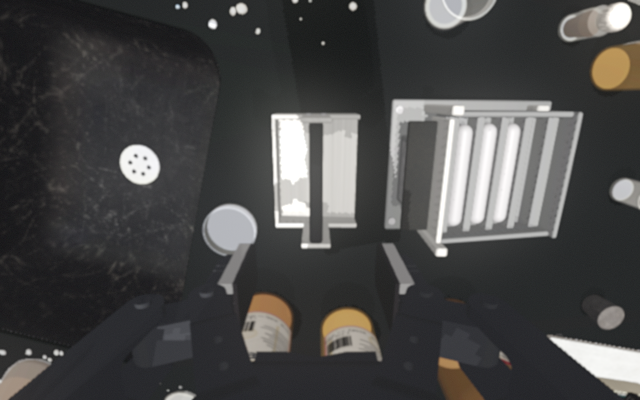

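The picture shows the cassette standing upright and empty at (315,170). The rods lie in grooves 1 to 3, at about (458,175), (484,175) and (508,175), and the gate at (443,180) is up again. The gripper is clear of everything.

```bash
python3 -c "
from station import workorder; print(workorder.job_done())"
```

```text
the job is handed in; nothing more can be done
None
```

I handed the job in at about 28 s: the three rods lie in grooves 1 to 3, the gate is back up, and the empty cassette stands upright on the worktop; rods 1 and 2 stuck at the lowered gate, so I let the pad rise about 0.5–1 mm (gate up about 1–2 mm) to get them across, with the cassette's lip also nudging rod 1.

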